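# Fit the keyed mandrel in the tape winder and hold it home

### The arm

A 6-joint arm with a two-finger parallel gripper is mounted at the origin on the work surface. World frame = base frame: x ahead of the robot, y to its left, z up, the work surface at z = 0. Lengths are in m, angles in rad, forces in N, time in s.
With the tool pointing down it reaches from about 0.275 to 0.75 m from the base axis. Payload 10.2 kg.
Tool frame: the origin (TCP) lies midway between the tips of the shut fingers; the grasp point (between the pads) lies 19 mm behind it (env.hold_point_z is the distance from the TCP to the grasp point, in m); z points along the fingers, y is the line along which they close (so a half turn about z gives the same grasp; the last joint's range is limited). The gripper opens to 85 mm and grips with 20 to 120 N. Pads are 22 mm wide; open, the fingers measure 114 mm over their backs; the gripper's body (76 mm by 85 mm) begins 54 mm behind the grasp point. The pads swing forward as they close: fully open they stand 13 mm farther back than shut.
Start: joints at [-1.553, 0.313, 1.498, -0, 1.331, -0.223], TCP at [0.125, -0.51, 0.192] pointing down, gripper open.
Joint ranges: [-2.94, 2.94], [-0.97, 2.17], [0.19, 2.56], [-1.23, 4.37], [0.02, 3.11], [-2.88, 2.88]. Speed limits (rad/s): [2.39, 2.39, 3.01, 3.14, 3.14, 3.14].

### API

Orientations are given as a unit quaternion [x, y, z, w].
In Python, from bench import env, kinematics, monitor, eyes, job gives the robot as it stands. The module is installed in compiled form; this text tells all that it offers. Calls block until the motion is done:
- env.reach(position, orientation): joint-space move of the TCP to a pose.
- env.movel(position, velocity=0.15, frame=None, guard=None): straight line of the TCP; frame=None keeps the orientation; velocity is the mean speed in m/s. With guard (N) it stops when the force on the tool has changed by that much, and returns True; else False.
- env.set_joints(angles): joint-space move.
- env.release() and env.close_gripper(effort=None): open the fingers fully, or close them until they stop; effort is the grip in N (None keeps the last).
- env.hold(seconds).
- kinematics.ik(position, orientation): joint angles nearest the present ones, or None.
- monitor.sense(): the state.
- eyes.grab_frame(name): name is "scene" or "side" or "wrist"; returns a dict with "frame" (384x512x3 uint8, red, green, blue), "mtx" (3x3 intrinsics, pixels), "view" (4x4, takes a point from world to camera coordinates). Camera axes: x right, y down, z forward; pixel columns grow to the right and rows downward; lengths in m; the calibration is good to about 2 mm. A picture is of the moment at which its call begins. There is no depth.
A pose or a line that the arm cannot do raises env.MotionError and nothing moves.
- job.hand_in(): hands the job in; it is judged then, once.
The state is a dict: "clock": time; "joints": joint angles; "qvel": joint speeds; "joint_efforts": joint torques, N m; "position": TCP position; "ee_rot": TCP orientation; "contact_force": force on the tool from outside, world axes, zero at the start; "ft_torque": the same for the moment, N m; "finger_gap": opening from 0.0 (shut) to 1.0 (fully open); "gripper_force": force on a finger pad.
Only numpy, scipy, OpenCV 4.12 (cv2) and the standard library are available. Lean on these libraries where they do the work, as an engineer would, in place of code of your own. Each camera call takes 0.05 s, during which the arm holds its last target. There are 200 camera calls.

### The job

Get the tape winder ready for its next reel: first press the brake pedal down to its stop so that it snaps over and the turntable is locked, then take the yellow-headed keyed mandrel out of the storage block, push its shaft into the hub and turn it until the key slips into the keyway. Keep pushing against the ejector spring until the collar sits fully down on the hub, and finish holding it there, gripped and pressed home, so that I can tighten the locking screw. The brake must still be on, and leave the other mandrels and everything else on the bench where they are.

Things in the scene. Friction and masses are not known exactly. Their poses are not given: they have to be found in the camera images.
- hub_face (a point): Centre of the top face of the winder's steel hub (60 mm diameter), 100 mm above the bench; z up, x along the keyway. Bore eight-sided, 22 mm across flats, 50 mm deep; one keyway on the x side, 7.5 mm wide, reaching 16.5 mm from the axis, open at the top. The hub turns with the turntable, freely until the brake is on, then holds against about 0.7 N m.
- turntable (a point): On the hub's axis at the top of the aluminium turntable, 170 mm diameter, 76 mm above the bench. Yellow mark on the hub's dark ring, 24 mm from the axis, on the keyway's side. Locking screw with black knob out of the hub, 90 degrees counter-clockwise (from above) from the keyway, 12 mm below the face, to 48 mm from the axis. Two guide rollers 110 mm from the axis, at the far side, 120 mm high.
- ejector_top (a point): Top of the brass ejector pin in the bore. Left alone it is 35 mm below the hub face; its spring pushes up with 8 N at first touch and 12 N when the mandrel is home 10 mm lower, so a mandrel that is let go rises again.
- pedal_top (a point): Middle of the top of the brake pedal, a black rubber-topped plate 46 x 50 mm on the winder's near side, 172 mm from the hub axis. 71 mm above the bench with the brake off, about 22 mm lower when on. Its x axis points from the pedal to the hub axis. Room for a closed gripper from above.
- brake_pedal (a joint): Brake pedal angle in rad: 0 is up, brake off. Pushed down, an over-centre spring resists with up to about 8 N on the plate; past 0.15 rad it snaps over to its stop at about 0.29, where the brake block presses up on the turntable's underside, and stays down by itself.
- keyed_mandrel: Steel mandrel with a YELLOW winged head, 121 mm tall, 280 to 455 g. Origin at the centre of the shaft's lower end, z up, x towards the key. Hangs by its collar in the block, origin 15 mm above the bench. Home in the hub: collar on the face, origin 45 mm below the hub face.
- mandrel_shaft (a point): On the mandrel's axis at the underside of its collar, 45 mm above its lower end. Below: shaft 20 mm diameter, tip tapered to 13 mm over the last 5 mm; brass key 6 mm wide, from 17 to 43 mm above the lower end, reaching 14.5 mm from the axis. The collar is 44 mm diameter, 6 mm thick; above it a post of 25 mm diameter to 91 mm.
- mandrel_head (a point): Centre of the yellow head, 106 mm above the shaft's lower end: a bar 50 mm long along x, 16 mm thick along y, 30 mm high (91 to 121 mm above the lower end). A black dot on top, 18 mm from the axis, marks the end on the key's side. Grip it across its 16 mm, from above.
- rack: Wooden storage block, fixed, 70 x 250 x 60 mm, origin at the centre of its underside, long side along its y; three through holes of 32 mm diameter at y = -80, 0 and 80 mm, one mandrel in each, in any order.
- grey_mandrel: Plain mandrel with a grey head, of the same height, in the block; to be left alone.
- black_mandrel: Plain mandrel with a black head, of the same height, in the block; to be left alone.
- tape_reel: Red reel of tape, 94 mm diameter, 22 mm high, lying on the bench; origin at the centre of its underside; to be left alone.
- scissors: Orange-handled scissors, about 210 mm long, lying on the bench; to be left alone.
- thread_cone: Dark brown thread cone, 60 mm diameter, 105 mm high, standing on the bench; to be left alone.
- awl: Awl with a dark wooden handle, 160 mm long, lying on the bench; to be left alone.
- glue_jar: Amber jar with a black cap, 60 mm diameter, 75 mm high, standing on the bench; to be left alone.
Things that resemble listed ones, but are neither listed nor needed, are in the scene too. Leave any red look-alike of the keyed_mandrel alone.

How it is judged:
By the outcome, as a careful person would: the job done as asked, in the order asked, and still so for the second after the job is handed in, while the arm keeps its last pose, push and grip.
It also fails if it takes over 61 s, if anything falls off the work surface, if the arm or the gripper's body presses on something with over 40 N, if the wrist force passes 120 N, or if a joint passes its speed limit or range.

## Working session

There is one attempt and no reset: what is moved stays moved. The work goes in short steps, each a Python script; the robot and the scene stay as the last script left them, time stands still between calls to the robot, and variables do not carry over. Pictures are saved under pics/ and viewed, at most 13 in all, crops included, and the job is handed in when it is done.

```bash
mkdir -p pics; cat > h.py <<'E'
import numpy as np, cv2
from bench import env, kinematics, monitor, eyes, job
from scipy.spatial.transform import Rotation as R
def snap(n,name):
    f=eyes.grab_frame(n); cv2.imwrite(f'pics/{name}.png',f['frame'][:,:,::-1]); np.savez(f'pics/{name}.npz',**f); return f
def load(name): return dict(np.load(f'pics/{name}.npz'))
def at_z(f,uv,z):
    K,V=f['mtx'],f['view']; r=V[:3,:3].T@np.linalg.solve(K,[uv[0],uv[1],1]); c=-V[:3,:3].T@V[:3,3]
    return c+r*(z-c[2])/r[2]
def proj(f,p):
    q=f['view'][:3,:3]@np.asarray(p)+f['view'][:3,3]; q=f['mtx']@q; return q[:2]/q[2]
def crop(name,x0,y0,x1,y1,k,out):
    im=cv2.imread(f'pics/{name}.png')[y0:y1,x0:x1]; cv2.imwrite(f'pics/{out}.png',cv2.resize(im,None,fx=k,fy=k,interpolation=cv2.INTER_CUBIC))
def down(yaw): # tool y axis at angle yaw+90deg; tool x along yaw
    return (R.from_euler('z',yaw)*R.from_euler('x',np.pi)).as_quat()
E
python3 - <<'E'
from h import *
a=snap('scene','scene0');b=snap('side','side0')
im=np.hstack([cv2.imread('pics/scene0.png'),cv2.imread('pics/side0.png')])
cv2.imwrite('pics/s0.png',cv2.resize(cv2.imread('pics/scene0.png'),(800,600)));cv2.imwrite('pics/d0.png',cv2.resize(cv2.imread('pics/side0.png'),(800,600)))
s=monitor.sense();print(s['clock'],s['position'],R.from_quat(s['ee_rot']).as_matrix().round(3),s['finger_gap'],env.hold_point_z)
for f in(a,b):print(-f['view'][:3,:3].T@f['view'][:3,3],f['view'][2,:3],f['mtx'][0,0])
E
```

```text
0.1 [ 0.12517128 -0.50958905  0.1912003 ] [[ 0.971  0.238 -0.   ]
 [ 0.238 -0.971  0.001]
 [ 0.    -0.001 -1.   ]] 0.9981225438340915 0.0187
[1.2527399  0.41220509 1.36445541] [-0.49646635 -0.24667116 -0.83227069] 453.2660211861759
[-0.22393177  1.0377521   0.98197119] [ 0.48431591 -0.65312474 -0.58212213] 494.0683648717251
```

View pics/s0.png

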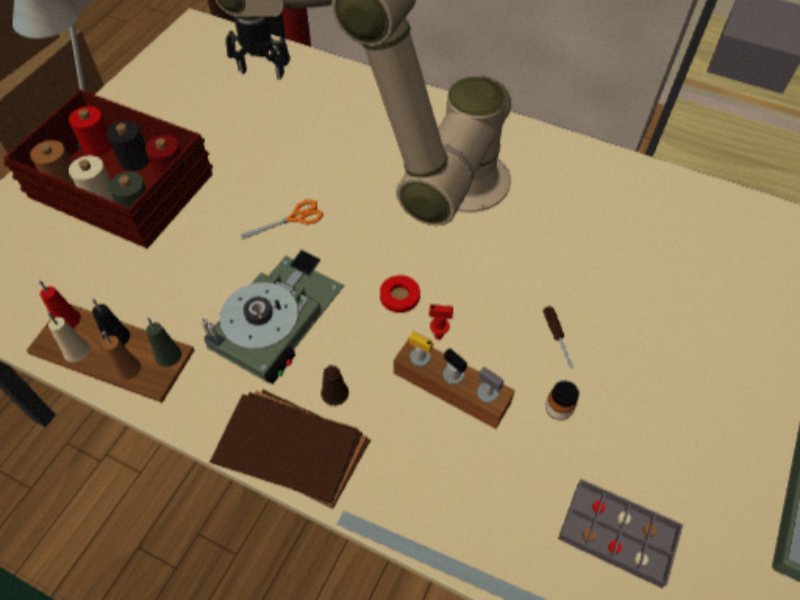

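View pics/d0.png

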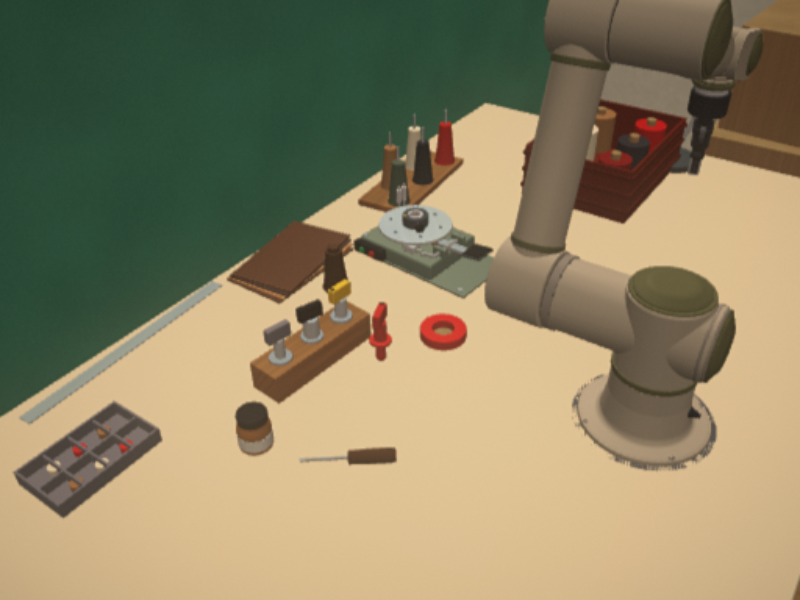

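Scene view (800×600 px): the candidates are the yellow head in the block at (420,342), the red look-alike standing at (440,318), the black head at (455,360) and the grey head at (490,380). By the description it is the yellow one. The hub is at (258,310), the pedal at (305,262) and the reel at (400,293). Next is one close crop to check this.

```bash
python3 - <<'E'
from h import *
def c(n,x,y,w=80,h=60,k=5):
    im=cv2.imread(f'pics/{n}.png')[y:y+h,x:x+w]; im=cv2.resize(im,None,fx=k,fy=k,interpolation=cv2.INTER_CUBIC)
    for i in range(0,w,10): cv2.putText(im,str(x+i),(i*k,8),0,.3,(255,0,255),1);cv2.line(im,(i*k,10),(i*k,14),(255,0,255),1)
    for i in range(10,h,10): cv2.putText(im,str(y+i),(0,i*k+3),0,.3,(255,0,255),1)
    return im
a=np.vstack([np.hstack([c('scene0',132,155),c('scene0',250,190)]),np.hstack([c('side0',230,125),c('side0',175,175)])])
cv2.imwrite('pics/c1.png',a)
E
```

```text
(no output)
```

View pics/c1.png

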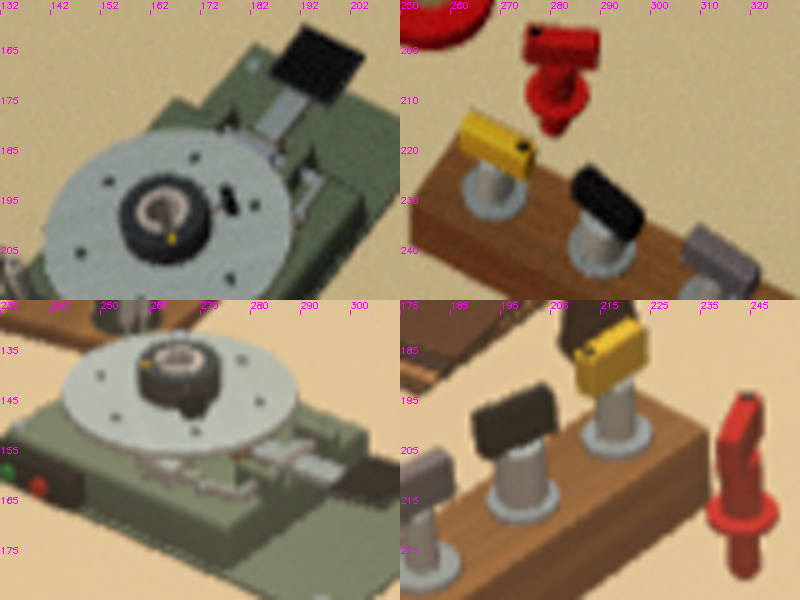

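The crop confirms the yellow head with its black dot at scene px (274,219). The red look-alike is at (281,200), in front of the block. The hub face is near (165,196), its yellow mark at (166,203), and the pedal near (195,168).

```bash
python3 - <<'E'
from h import *
a=load('scene0');b=load('side0')
hub=at_z(a,(164.6,196.4),.1);hub2=at_z(b,(265.6,136.3),.1)
m=at_z(a,(166.2,202.6),.1);m2=at_z(b,(259.2,137.6),.1)
ped=at_z(a,(195.4,168),.071)
d=at_z(a,(274.4,219.2),.136);d2=at_z(b,(212.6,185.4),.136)
t=at_z(a,(269.4,215.6),.136);t2=at_z(b,(217.4,182.4),.136)
red=[at_z(a,(275+i,195+4),.12) for i in(1,15)]
for n in 'hub hub2 m m2 ped d d2 t t2'.split():print(n,eval(n).round(4))
print('red',np.round(red,3), 'pedal-hub',np.linalg.norm((ped-hub)[:2]))
print('key angle hub',[np.degrees(np.arctan2(*(q-p)[1::-1])) for p,q in((hub,m),(hub2,m2),(t,d),(t2,d2))], [np.linalg.norm(q-p) for p,q in((hub,m),(hub2,m2),(t,d),(t2,d2))])
print(eyes.grab_frame('wrist')['view'], monitor.sense()['position'])
E
```

```text
hub [ 0.6346 -0.2237  0.1   ]
hub2 [ 0.6386 -0.2296  0.1   ]
m [ 0.6531 -0.2056  0.1   ]
m2 [ 0.6524 -0.2095  0.1   ]
ped [ 0.4685 -0.2055  0.071 ]
d [0.5718 0.1502 0.136 ]
d2 [0.5716 0.1478 0.136 ]
t [0.5668 0.1305 0.136 ]
t2 [0.5695 0.1278 0.136 ]
red [[0.491 0.119 0.12 ]
 [0.47  0.16  0.12 ]] pedal-hub 0.16709321212084235
key angle hub [np.float64(44.276474256661515), np.float64(55.601622568923396), np.float64(75.86354210665795), np.float64(83.75789012655768)] [np.float64(0.025894373770480133), np.float64(0.02438058051075463), np.float64(0.020322392482342553), np.float64(0.02006903847223714)]
[[ 2.38705734e-01 -9.71091944e-01 -9.65919045e-05 -5.24203888e-01]
 [-9.22273995e-01 -2.26736851e-01  3.13051239e-01 -4.00852990e-02]
 [-3.04023437e-01 -7.46380417e-02 -9.49736233e-01  3.79772167e-01]
 [ 0.00000000e+00  0.00000000e+00  0.00000000e+00  1.00000000e+00]] [ 0.12519033 -0.50964121  0.19127251]
```

```bash
cat >> h.py <<'E'
CT=None
def view_pose(target,yaw,dist): # TCP position that puts target on the wrist camera's axis
    f=load('w0'); P=np.eye(4);s=np.load('pics/w0s.npz');P[:3,:3]=R.from_quat(s['q']).as_matrix();P[:3,3]=s['p']
    C=np.linalg.inv(P)@np.linalg.inv(f['view']); M=R.from_quat(down(yaw)).as_matrix()
    return np.asarray(target)-M@(C[:3,3]+dist*C[:3,2])
E
python3 - <<'E'
from h import *
from scipy.optimize import least_squares
a=load('scene0');b=load('side0')
r=least_squares(lambda p:np.r_[proj(a,p)-(282.6,196),proj(b,p)-(244.4,194.4)],[.5,.14,.1]);print('red top',r.x,r.fun)
f=snap('wrist','w0');s=monitor.sense();np.savez('pics/w0s.npz',q=s['ee_rot'],p=s['position'])
hub=np.array([.6365,-.2265]);ped=np.array([.4685,-.2055])
yaw=np.arctan2(*(hub-ped)[::-1]);q=down(yaw)
for y in (yaw,yaw+np.pi/2,yaw-np.pi/2,0.87,1.4,1.4-np.pi):
  for t in ([*hub,.1],[.567,.13,.136]):
    p=view_pose(t,y,.24); print(np.degrees(y).round(),p.round(3),kinematics.ik(p,down(y)), kinematics.ik([t[0],t[1],.25],down(y)))
env.close_gripper(40)
env.reach([*ped,.11],q);print(monitor.sense()['position'],monitor.sense()['contact_force'])
E
```

```text
red top [0.47247692 0.13083282 0.13013547] [-0.89304337 -1.57557899 -1.2773972   0.95727634]
-7.0 [ 0.631 -0.226  0.146] [-5.18937854e-01  6.74399740e-01  1.05986761e+00 -4.44089210e-16
  1.40732530e+00  1.17621347e+00] [-5.14884104e-01  6.51504935e-01  8.35014222e-01 -4.44089210e-16
  1.65507350e+00  1.18026722e+00]
-7.0 [0.561 0.13  0.182] [ 2.46964642e-02  4.33042316e-01  1.35231415e+00 -4.44089210e-16
  1.35623618e+00  1.71984779e+00] [ 2.40980208e-02  4.09953312e-01  1.21113290e+00 -4.44089210e-16
  1.52050644e+00  1.71924934e+00]
83.0 [ 0.636 -0.232  0.146] [-0.52257039  0.69233891  1.02906621  0.          1.42018753 -0.39821539] [-0.5148841   0.65150494  0.83501422  0.          1.6550735  -0.39052911]
83.0 [0.567 0.124 0.182] [ 1.39436133e-02  4.42272527e-01  1.33856992e+00 -4.44089210e-16
  1.36075021e+00  1.38298608e-01] [ 2.40980208e-02  4.09953312e-01  1.21113290e+00 -4.44089210e-16
  1.52050644e+00  1.48453015e-01]
-97.0 [ 0.637 -0.221  0.146] [-5.07146196e-01  6.83674637e-01  1.04397269e+00 -4.44089210e-16
  1.41394533e+00  2.75880145e+00] [-5.14884104e-01  6.51504935e-0
[... 592 characters left out ...]
1  0.69170022  1.03016695  0.          1.41972548 -0.35195478] [-0.5148841   0.65150494  0.83501422  0.          1.6550735  -0.34408778]
80.0 [0.567 0.124 0.182] [ 1.39773762e-02  4.41693747e-01  1.33943417e+00 -4.44089210e-16
  1.36046474e+00  1.84773703e-01] [ 2.40980208e-02  4.09953312e-01  1.21113290e+00 -4.44089210e-16
  1.52050644e+00  1.94894348e-01]
-100.0 [ 0.637 -0.221  0.146] [-5.06970246e-01  6.84311430e-01  1.04287902e+00 -4.44089210e-16
  1.41440220e+00  2.80541873e+00] [-5.14884104e-01  6.51504935e-01  8.35014222e-01 -4.44089210e-16
  1.65507350e+00  2.79750488e+00]
-100.0 [0.567 0.136 0.182] None None
[ 0.46837158 -0.20624796  0.11015629] [ 0.4321821  -0.39604571 -0.46191622]
```

```bash
python3 - <<'E'
from h import *
p=monitor.sense()['position'];
print(env.movel([.4675,-.2055,.08],.15,guard=15))
for z,g in((.060,25),(.040,30)):
    print(env.movel([.4675,-.2055,z],.05,guard=g)); s=monitor.sense();print(s['position'].round(4),s['contact_force'].round(1))
env.hold(.2);s=monitor.sense();print(s['position'].round(4),s['contact_force'].round(1))
env.movel([.4675,-.2055,.14],.2);s=monitor.sense();print(s['clock'],s['contact_force'].round(1))
T=np.array([.6365,-.2265,.1]);y=.87
env.reach(view_pose(T,y,.30),down(y));env.hold(.2)
f=snap('wrist','w1');g=snap('scene','scene1')
a=cv2.resize(f['frame'][...,::-1],(800,600));b=cv2.resize(g['frame'][155:215,132:212,::-1],(320,240));a[:240,:320]=b
cv2.imwrite('pics/c2.png',a);print(monitor.sense()['clock'])
E
```

```text
False
False
[ 0.4675 -0.2055  0.06  ] [0.5 0.3 1. ]
False
[ 0.4675 -0.2055  0.0399] [ 0.4 -0.7  0.1]
[ 0.4677 -0.2056  0.0402] [-0.7  0.4 -0.4]
4.9667 [0.1 0.7 0.6]
6.0917
```

View pics/c2.png

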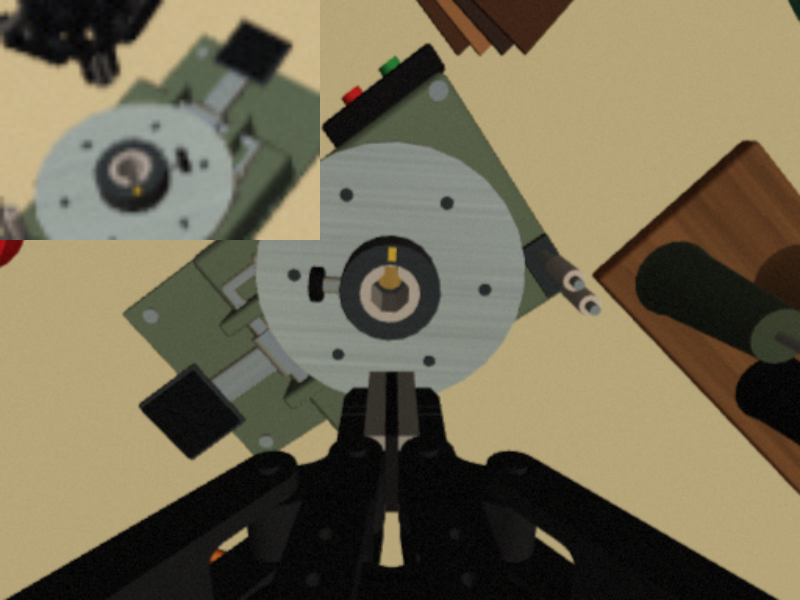

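```bash
python3 - <<'E'
from h import *
f=load('w1');k=1.5625;a=load('scene1');a0=load('scene0')
for z in(.071,.049):
    print(z,at_z(f,np.array([192,411])/k,z),at_z(a,(195.5,167.5),z)); c=np.array([at_z(f,np.array(c)/k,z) for c in((140,405),(195,365),(243,415),(190,458))]);print(np.linalg.norm(c-np.roll(c,1,0),axis=1))
h=at_z(f,np.array([390,290])/k,.1);m=at_z(f,np.array([392,254])/k,.1);kn=at_z(f,np.array([318,284])/k,.088);print('hub',h,m,np.linalg.norm(m-h),np.degrees(np.arctan2(*(m-h)[1::-1])),'screw',np.degrees(np.arctan2(*(kn-h)[1::-1])),np.linalg.norm(kn-h))
p=monitor.sense()
for n in ('scene0','scene1'):
    d=load(n)['frame'][160:180,182:210].mean(2);v,u=np.where(d<45);print(n,u.mean()+182,v.mean()+160,len(u))
r=load('side0')['frame'];s=snap('side','side1')['frame'];print(np.abs(r.astype(int)-s)[140:175,280:330].mean())
E
python3 - <<'E'
from h import *
im=[cv2.resize(cv2.imread(f'pics/{n}.png')[y:y+60,x:x+80],(400,300),interpolation=2) for n,x,y in(('scene0',150,145),('scene1',150,145),('side0',260,120),('side1',260,120))]
cv2.imwrite('pics/c3.png',np.vstack([np.hstack(im[:2]),np.hstack(im[2:])]))
E
```

```text
0.071 [ 0.46993034 -0.2095139   0.071     ] [ 0.4664103  -0.20632144  0.071     ]
[0.05210975 0.05162907 0.04800621 0.05420296]
0.049 [ 0.45402519 -0.21333866  0.049     ] [ 0.45303585 -0.21684178  0.049     ]
[0.05576109 0.05524672 0.05137001 0.05800097]
hub [ 0.6378733  -0.22400626  0.1       ] [ 0.65262006 -0.20835505  0.1       ] 0.021504126752773647 46.704249374717286 screw 139.79554405308625 0.04509942887061594
scene0 194.8176100628931 167.83647798742138 159
scene1 194.88235294117646 167.77124183006535 153
28.326666666666668
```

View pics/c3.png

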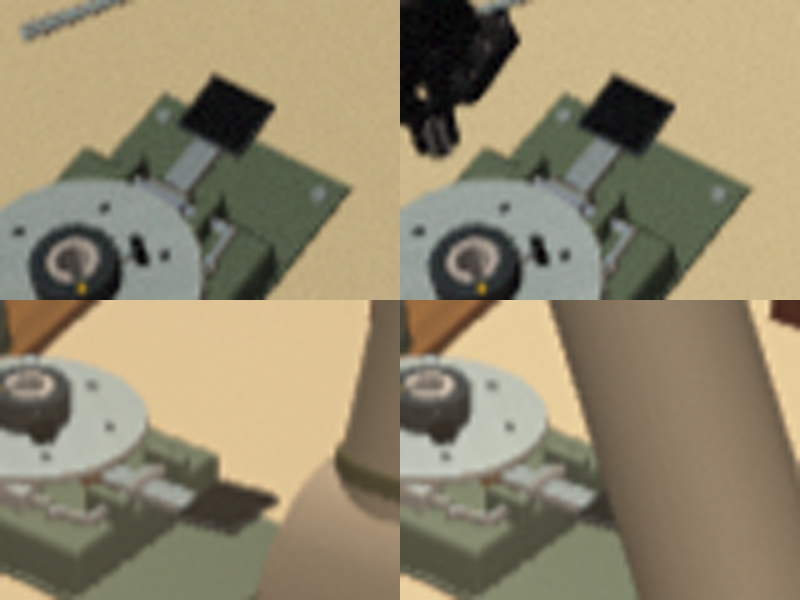

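The pedal hasn't moved, and no contact force showed. I'll check the kinematics and triangulate the pedal height before trying again.

```bash
python3 - <<'E'
from h import *
from scipy.optimize import least_squares
f=load('w1');a=load('scene1');k=1.5625;s=monitor.sense()
tri=lambda o,g:(lambda r:(r.x.round(4),r.fun.round(2)))(least_squares(lambda p:np.concatenate([proj(i,p)-uv for i,uv in o]),g))
print('pedal',tri([(a,(195.3,168.2)),(f,np.array([192,411])/k)],[.47,-.2,.07]))
print('mark',tri([(a,(166.2,202.6)),(f,np.array([392,254])/k)],[.65,-.2,.1]))
print('TCP',s['position'],'scene px',proj(a,s['position']),'wrist px',proj(f,s['position'])*k,s['finger_gap'],s['contact_force'])
p=np.array([.4685,-.2075]);q=down(np.arctan2(-.0185,.1685))
env.reach([*p,.10],q)
for z in(.075,.068,.062,.056,.051):
    g=env.movel([*p,z],.06,guard=35);s=monitor.sense();print(z,g,s['position'].round(4),s['contact_force'].round(1),s['finger_gap'])
    if z==.062: snap('scene','sm')
snap('scene','sb');snap('side','db')
im=[cv2.resize(cv2.imread(f'pics/{n}.png')[y:y+60,x:x+80],(400,300),interpolation=2) for n,x,y in(('sm',150,145),('sb',150,145),('side1',260,120),('db',260,120))]
cv2.imwrite('pics/c4.png',np.vstack([np.hstack(im[:2]),np.hstack(im[2:])]))
print(monitor.sense()['clock'])
E
```

```text
pedal (array([ 0.4613, -0.2116,  0.0589]), array([ 0.02, -0.21,  0.03, -0.06]))
mark (array([ 0.6518, -0.2092,  0.0949]), array([-0.45,  0.11, -0.13, -0.01]))
TCP [ 0.64492767 -0.2169982   0.2032302 ] scene px [159.3076463  181.51770868] wrist px [391.83295789 346.97057878] -0.002579781353595531 [-0.47943394 -0.0426294   0.35443608]
0.075 False [ 0.4686 -0.2075  0.0749] [-0.9 -0.   0.2] -0.0005623032598109474
0.068 False [ 0.4684 -0.2074  0.0677] [ 0.4 -0.4  0.4] -0.0013790007857479264
0.062 False [ 0.4683 -0.2074  0.0616] [-0.5 -0.8  0.4] -0.0005168991142809366
0.056 False [ 0.4683 -0.2074  0.0556] [ 0.1 -0.7 -0.8] -0.0034509658282003306
0.051 False [ 0.4684 -0.2074  0.0507] [ 0.6 -0.3  0.4] 0.0015774263068567519
8.7083
```

View pics/c4.png

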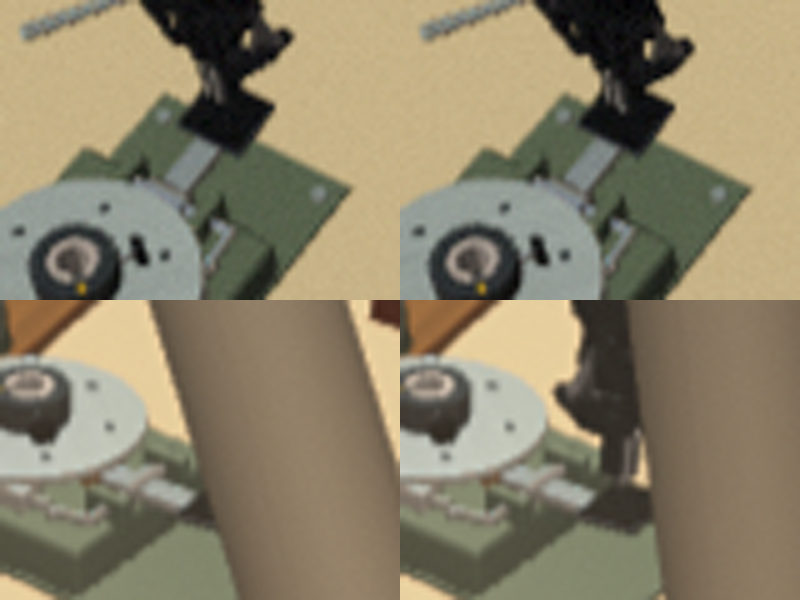

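```bash
python3 - <<'E'
from h import *
b=load('sb');s=monitor.sense();p=s['position'];w=snap('wrist','w2');print(p,'tip observed ~(194,166.6)')
for dz in(0,.01,.02,.03):print(dz,proj(b,p+[0,0,dz]),proj(w,p+[0,0,dz])*1.5625, proj(load('db'),p+[0,0,dz]))
im=cv2.resize(w['frame'][...,::-1],(800,600),interpolation=2);q=(proj(w,p)*1.5625).astype(int);cv2.circle(im,tuple(map(int,q)),5,(0,0,255),1);cv2.imwrite('pics/c5.png',im)
E
```

```text
[ 0.46850642 -0.20753439  0.05100123] tip observed ~(194,166.6)
0 [195.4988577  171.14833895] [392.69357312 346.60596854] [303.1957121  165.20027881]
0.01 [195.20530056 169.48244292] [392.8071381  357.71560075] [303.31601197 162.74561473]
0.02 [194.90872476 167.79941637] [392.93274861 370.00360214] [303.43714603 160.27392944]
0.03 [194.60908348 166.09899371] [393.07242843 383.66795202] [303.55912298 157.7850453 ]
```

View pics/c5.png

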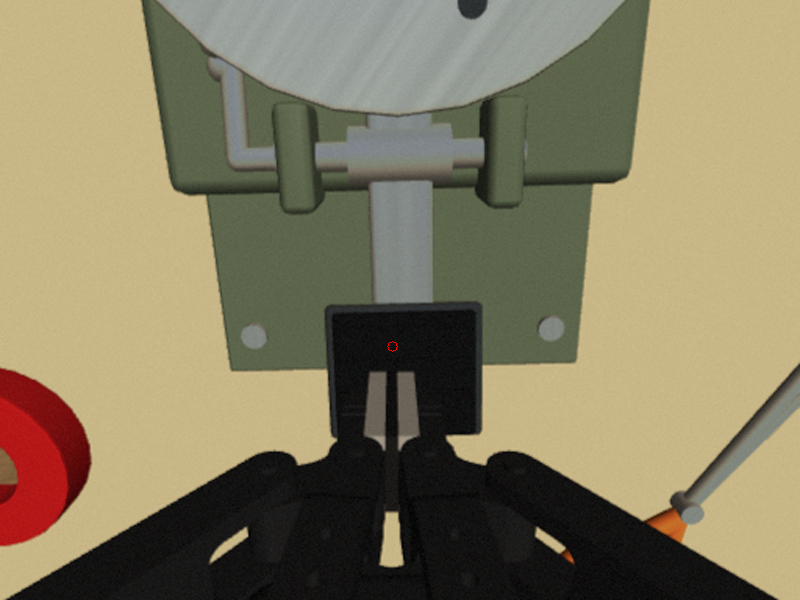

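The wrist view shows the real tip at row 371, while the reported TCP projects to row 347. The fingertips therefore sit about 21 mm above the reported TCP, and my earlier press stopped short. I'll press deeper, guarded.

```bash
python3 - <<'E'
from h import *
p=np.array([.4665,-.2075])
for z in(.046,.042,.038,.034,.030,.027,.024,.021,.018):
    g=env.movel([*p,z],.06,guard=25);s=monitor.sense();print(z,g,s['position'].round(4),s['contact_force'].round(1))
    if g or s['contact_force'][2]>18: break
print(s['clock'])
snap('scene','sb2')
E
```

```text
0.046 False [ 0.4662 -0.2073  0.0457] [-0.3 -0.8 -0.1]
0.042 False [ 0.4664 -0.2074  0.0417] [-0.8  0.2  0.3]
0.038 False [ 0.4664 -0.2074  0.0377] [ 0.1  0.2 -0.4]
0.034 False [ 0.4664 -0.2074  0.0338] [1.3 0.  0.8]
0.03 False [ 0.4667 -0.2078  0.0303] [-1.6  0.4  4.7]
0.027 False [ 0.4666 -0.2076  0.0271] [-0.5  0.   2.6]
0.024 False [ 0.4665 -0.2075  0.0238] [-0.7 -0.3  1.8]
0.021 False [ 0.4664 -0.2074  0.0207] [-0.4 -0.6 -0.1]
0.018 False [ 0.4664 -0.2074  0.0178] [ 0.1  0.1 -0.2]
11.0083
```

```bash
python3 - <<'E'
from h import *
p=np.array([.4665,-.2075])
for z in(.015,.012,.009,.006,.003,0,-.004):
    g=env.movel([*p,z],.06,guard=20);s=monitor.sense();print(z,g,s['position'].round(4),s['contact_force'].round(1))
    if g or s['contact_force'][2]>15: break
env.movel([*p,.06],.2)
T=np.array([.6375,-.225,.1]);y=.82
env.reach(view_pose(T,y,.28),down(y));env.hold(.2)
f=snap('wrist','w3');g=snap('scene','scene3')
a=cv2.resize(f['frame'][...,::-1],(800,600),interpolation=2);b=cv2.resize(g['frame'][145:205,150:230,::-1],(320,240),interpolation=2);a[:240,:320]=b
cv2.imwrite('pics/c6.png',a);s=monitor.sense();print(s['clock'],s['position'])
E
```

```text
0.015 False [ 0.4664 -0.2074  0.0148] [-0.1 -0.2 -0. ]
0.012 False [ 0.4664 -0.2074  0.0118] [-0.2 -0.6 -0.2]
0.009 False [ 0.4668 -0.2077  0.0096] [-1.1  1.1  6.3]
0.006 False [ 0.4671 -0.2079  0.0081] [-6.9  4.5 24.2]
13.6417 [ 0.64203596 -0.22054324  0.18382352]
```

View pics/c6.png

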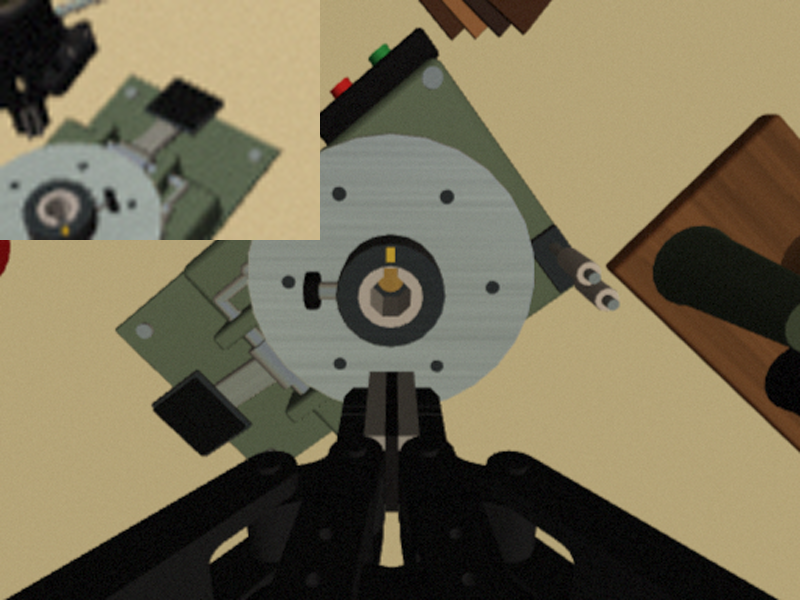

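```bash
python3 - <<'E'
from h import *
f=load('w3');k=1.5625;K=f['mtx'];V=f['view'];c=-V[:3,:3].T@V[:3,3];print('f',K[0,0],'cam',c,'axis',V[2,:3])
for n,w,d,z in(('ring',108,.06,.1),('table',285,.17,.076)):
    D=K[0,0]*d/(w/k); zc=(V[:3,:3]@[.638,-.2245,z]+V[:3,3])[2]; print(n,'depth by size',D,'by calib',zc)
for n,t in (('scene0',(164.6,196.4)),):
    a=load(n);zc=(a['view'][:3,:3]@[.638,-.2245,.1]+a['view'][:3,3])[2];print('scene ring px expected',a['mtx'][0,0]*.06/zc,'observed ~18.6')
h=at_z(f,np.array([390,291])/k,.1);m=at_z(f,np.array([391,255])/k,.1);kn=at_z(f,np.array([312,290])/k,.088)
print(h,m,np.linalg.norm(h-m),np.degrees(np.arctan2(*(m-h)[1::-1])),np.degrees(np.arctan2(*(kn-h)[1::-1])),np.linalg.norm(kn-h))
print('tcp-cam along tool z', )
s=monitor.sense();print('cam height above tcp',c[2]-s['position'][2])
E
```

```text
f 329.22029846948124 cam [ 0.69722102 -0.16115034  0.36532155] axis [-0.21496655 -0.22912649 -0.94936317]
ring depth by size 0.28578150908809136 by calib 0.27913212962152967
table depth by size 0.30683909396826653 by calib 0.30191684575611566
scene ring px expected 17.95559022065231 observed ~18.6
[ 0.63851328 -0.22294711  0.1       ] [ 0.65258476 -0.20869542  0.1       ] 0.020027915102219726 45.36455215969748 141.14478446585056 0.045887910842854616
tcp-cam along tool z
cam height above tcp 0.18149802380399865
```

The pedal is now down: in the inset it has moved to scene px (196.5,171), and the stop was felt at 24 N. Contact heights put the real tips about 39 mm behind the reported TCP, and the pad edge row agrees with that once the pad width is included. The hub reads (0.638,-0.224) with the keyway at about 46–50°. Next I'll look at the yellow head with the wrist camera.

```bash
python3 - <<'E'
from h import *
p=monitor.sense()['position'];env.movel(p+[0,0,.05],.3)
y=np.radians(80);env.reach(view_pose([.568,.129,.136],y,.26),down(y));env.hold(.2)
f=snap('wrist','w4');cv2.imwrite('pics/c7.png',cv2.resize(f['frame'][...,::-1],(800,600),interpolation=2));s=monitor.sense();print(s['clock'],s['position'])
E
```

```text
15.5583 [0.5688768  0.12874417 0.20095413]
```

View pics/c7.png

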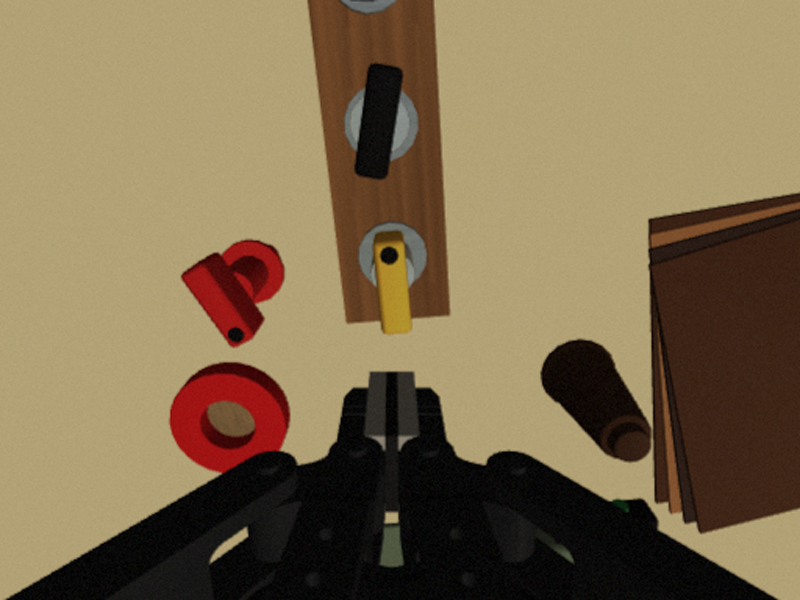

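```bash
python3 - <<'E'
from h import *
f=load('w4');k=1.5625
d=at_z(f,np.array([389,256])/k,.136);e=at_z(f,np.array([397,331])/k,.136)
u=(d-e)[:2]/np.linalg.norm((d-e)[:2]);print('dot',d,'end',e,'len (43?)',np.linalg.norm(d-e),'ang',np.degrees(np.arctan2(u[1],u[0])),'axis',d[:2]-.018*u,e[:2]+.025*u)
c=at_z(f,np.array([392.5,259])/k,.066);print('collar top ellipse ctr z .066',c)
r=f['frame'].astype(int);m=(r[...,0]>150)&(r[...,1]>100)&(r[...,2]<70);m[:,:220]=0;m[:,280:]=0
v,uu=np.where(m);P=np.c_[uu,v].astype(np.float32);q,w,vt=np.linalg.svd(P-P.mean(0),full_matrices=False);print('yellow',len(P),P.mean(0)*k,np.degrees(np.arctan2(vt[0,0],vt[0,1])),P.min(0)*k,P.max(0)*k)
E
```

```text
dot [0.57177295 0.14850528 0.136     ] end [0.56883192 0.10854388 0.136     ] len (43?) 0.04006948084185946 ang 85.79080262331397 axis [0.57045178 0.13055383] [0.57066687 0.13347645]
collar top ellipse ctr z .066 [0.57033021 0.12915461 0.066     ]
yellow 847 [394.16324 292.5712 ] 4.153122 [376.5625 242.1875] [409.375  332.8125]
```

```bash
python3 - <<'E'
from h import *
y=np.radians(85.3);A=[.5704,.131]
env.release();env.reach([*A,.13],down(y))
print('guard',env.movel([*A,.071],.12,guard=10))
env.close_gripper(80);s=monitor.sense();print(s['position'],s['finger_gap'],s['gripper_force'],s['contact_force'])
zg=s['position'][2]
env.movel([*A,zg+.03],.1);s=monitor.sense();print(s['contact_force'],s['finger_gap'])
env.movel([*A,zg+.15],.25);env.hold(.2)
s=monitor.sense();print(s['clock'],s['position'],s['contact_force'].round(1),s['ft_torque'].round(2),s['finger_gap'],'zg',zg)
f=snap('wrist','w5');g=snap('scene','scene5');d=snap('side','side5')
a=cv2.resize(f['frame'][...,::-1],(800,600),interpolation=2);a[:180,:240]=cv2.resize(g['frame'][150:240,230:350,::-1],(240,180),interpolation=2);a[:180,560:]=cv2.resize(d['frame'][140:230,150:270,::-1],(240,180),interpolation=2)
cv2.imwrite('pics/c8.png',a)
E
```

```text
guard False
[0.57027898 0.13104309 0.07128571] 0.170559352973894 78.54775428771973 [-2.43978025 -0.53403882  4.50813306]
[ 1.23037375 -0.57582836 -4.21658935] 0.17060132471309428
19.2917 [0.56980783 0.13095784 0.21942549] [-0.6 -0.6 -3.9] [ 0.03 -0.01  0.04] 0.17431406233672067 zg 0.07128570960943145
```

View pics/c8.png

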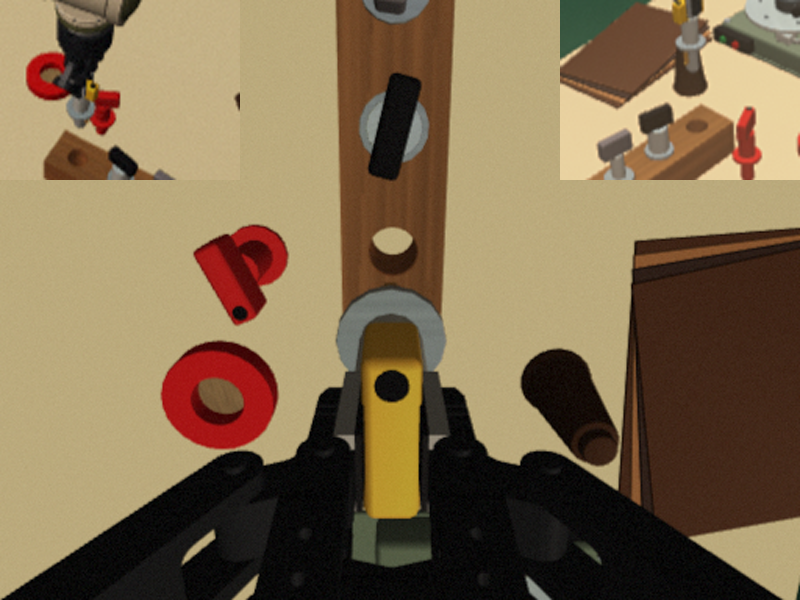

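It is held, with gap 0.171 and the load as expected. The dot is at (391,385), the far end of the head top at (391,517), and the collar spans columns 337–444. The block hole is empty and the neighbours are undisturbed. Next I'll work out the in-hand offset and carry it to the hub.

```bash
python3 - <<'E'
from h import *
f=load('w5');k=1.5625;s=monitor.sense();p=s['position'];M=R.from_quat(s['ee_rot']).as_matrix()
X=M[:,0]
for z in(.280,.284,.288):
    d=at_z(f,np.array([391,385.5])/k,z);e=at_z(f,np.array([391,517])/k,z)
    print(z,'len',np.linalg.norm(d-e),'dot in tool',(M.T@(d-p))[:2].round(4),'end',(M.T@(e-p))[:2].round(4))
c=at_z(f,np.array([390.5,289])/k,.214);print('collar front edge in tool (axis+22mm):',(M.T@(c-p))[:2])
z0=.0713
y=np.radians(46.5);H=[.6367,-.2252]
print(proj(load('w3'),[*H,.1])*k)
env.reach([*H,z0+.105],down(y));env.hold(.2)
snap('wrist','w6');a=snap('scene','scene6');d=snap('side','side6');s=monitor.sense();print(s['clock'],s['position'],s['contact_force'].round(1))
im=np.hstack([cv2.resize(i['frame'][y0:y0+75,x0:x0+50,::-1],(400,600),interpolation=2) for i,x0,y0 in((a,140,145),(d,240,80))]);cv2.imwrite('pics/c9.png',im)
o=np.array([*H,.12]);print('expected tip px scene',proj(a,o),'crop',(proj(a,o)-[140,145])*8,'side',proj(d,o),'crop',(proj(d,o)-[240,80])*8+[400,0], 'hub',(proj(a,[*H,.1])-[140,145])*8,(proj(d,[*H,.1])-[240,80])*8+[400,0])
E
```

```text
0.28 len 0.04262769611543815 dot in tool [0.0161 0.    ] end [-0.0266  0.    ]
0.284 len 0.04122264123223077 dot in tool [0.0182 0.    ] end [-0.023  0.   ]
0.288 len 0.039817586349023326 dot in tool [0.0204 0.    ] end [-0.0194  0.    ]
collar front edge in tool (axis+22mm): [ 0.02184652 -0.0003061 ]
[390.39813201 296.05244197]
21.1583 [ 0.63680855 -0.22474379  0.17641989] [-0.4 -0.6 -4.4]
expected tip px scene [162.89643665 193.37255048] crop [183.17149321 386.98040388] side [265.32816963 132.03591156] crop [602.625357   416.28729245] hub [191.07911041 413.64479563] [602.78720538 455.74886976]
```

View pics/c9.png

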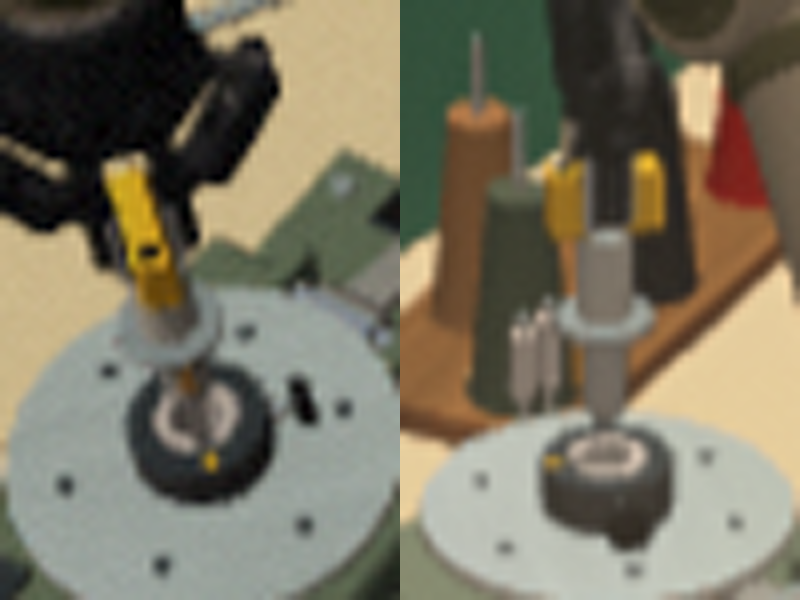

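Mandrel tip and bore line up in both views: side tip at (606,420) over bore (606,455), and scene shaft and bore show the same +5–7 px calibration shift. Inserting with guards.

```bash
python3 - <<'E'
from h import *
z0=.0713;H=[.6367,-.2252]
def st(t):
    s=monitor.sense();print(t,s['clock'],s['position'].round(4),s['contact_force'].round(1),s['ft_torque'].round(2),round(s['finger_gap'],3));return s
print(env.movel([*H,z0+.071],.06,guard=8));st('to 14mm')
print(env.movel([*H,z0+.060],.03,guard=8));st('to 25mm')
E
```

```text
False
to 14mm 21.875 [ 0.6369 -0.2253  0.1426] [ 0.3 -0.  -3.5] [-0.01  0.02 -0.02] 0.171
False
to 25mm 22.3917 [ 0.6367 -0.2252  0.1312] [ 0.5  0.1 -3.2] [ 0.01 -0.    0.03] 0.168
```

```bash
python3 - <<'E'
from h import *
z0=.0713;H=[.6367,-.2252]
def st(t):
    s=monitor.sense();print(t,round(s['clock'],2),s['position'].round(4),s['contact_force'].round(1),s['ft_torque'].round(2),round(s['finger_gap'],3));return s
print(env.movel([*H,z0+.051],.04,guard=10));st('34mm')
for d in(.048,.045,.043,.041,.040,.039,.038,.037,.036):
    g=env.movel([*H,z0+d],.03,guard=25);s=st(d)
    if g or s['contact_force'][2]>25: break
E
```

```text
False
34mm 22.77 [ 0.6366 -0.2252  0.1221] [-0.2 -0.9 -3.7] [0.   0.01 0.02] 0.169
0.048 23.02 [ 0.6371 -0.2254  0.1204] [-0.8  0.4  3.7] [ 0.12  0.18 -0.03] 0.169
0.045 23.27 [ 0.6372 -0.2255  0.1173] [-0.   0.3  5. ] [0.05 0.02 0.1 ] 0.171
0.043 23.52 [ 0.6373 -0.2255  0.1155] [-0.1 -0.3  6.5] [-0.03  0.03 -0.09] 0.169
0.041 23.77 [ 0.6373 -0.2256  0.1136] [-0.4  0.7  7.1] [0.01 0.06 0.02] 0.171
0.04 24.02 [ 0.6373 -0.2256  0.1127] [-0.3  0.2  7.3] [0.05 0.15 0.01] 0.166
0.039 24.27 [ 0.6373 -0.2256  0.1118] [ 0.  -0.6  8.4] [-0.03  0.19  0.03] 0.17
0.038 24.52 [ 0.6374 -0.2256  0.1113] [-0.5  1.5  9.6] [0.2  0.27 0.05] 0.168
0.037 24.77 [ 0.6374 -0.2256  0.1112] [-4.1  0.8 16.2] [ 0.22  0.76 -0.03] 0.169
0.036 25.02 [ 0.6375 -0.2256  0.1112] [-5.1  3.2 19.7] [ 0.47  1.15 -0.01] 0.174
```

The ejector was felt 35 mm down, its spring took over for 10 mm, and there is a hard stop at reported z 0.1112, as predicted for home. Last look before handing in.

```bash
python3 - <<'E'
from h import *
env.hold(.5);a=snap('scene','scene7');d=snap('side','side7');s=monitor.sense();print(s['clock'],s['position'],s['contact_force'].round(1),s['finger_gap'],s['gripper_force'])
im=np.hstack([cv2.resize(i['frame'][y0:y0+75,x0:x0+50,::-1],(400,600),interpolation=2) for i,x0,y0 in((a,155,145),(d,240,100))]);cv2.imwrite('pics/c10.png',im)
E
```

```text
25.6167 [ 0.63750792 -0.22565253  0.11119045] [-6.2  2.5 19.9] 0.17217264456943956 81.78587079048157
```

View pics/c10.png

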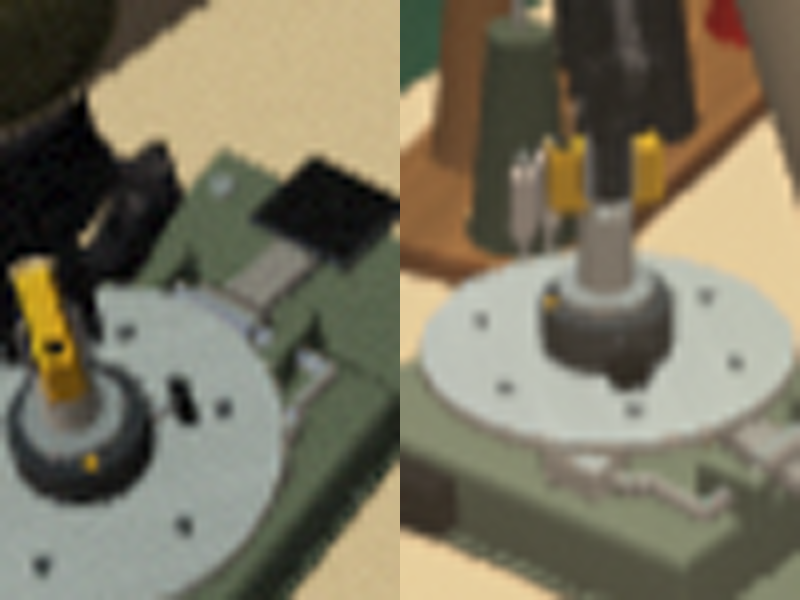

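The collar sits flat on the hub ring in both views: scene crop (80,420), side crop (607,290). The black dot points at the yellow mark, the pedal is still down at (330,205) and the grip holds. Handing in.

```bash
python3 -c "
from h import *
print(job.hand_in())"
```

```text
the job is handed in; nothing more can be done
None
```

The job is handed in at about 26 s: the brake is on, and the yellow keyed mandrel is keyed into the hub with its collar fully down, gripped and pressed home with about 20 N for you to tighten the locking screw.

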